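Back the label-tape feed wheel off one notch

ROBOT

A 6-joint arm with a two-finger parallel gripper is mounted at the origin on a cart in front of the work surface, level with it; the furniture and walls round the work are solid. World frame = base frame: x ahead of the robot, y to its left, z up, the work surface at z = 0. Lengths are in mm, angles in rad, forces in N, time in s.
With the tool pointing down it reaches from about 250 to 775 mm from the base axis. Payload 4 kg.
Tool frame: the origin (TCP) lies at the very end of the fingers, on their centre line; the grasp point (between the pads) lies 19 mm behind it; z points along the fingers, y is the line along which they close (so a half turn about z gives the same grasp; the last joint's range is limited). The gripper opens to 94 mm and grips with 3 to 60 N. Pads are 16 mm wide; open, the fingers measure 119 mm over their backs; the gripper's body (75 mm by 177 mm) begins 78 mm behind the grasp point.
Start: joints at [-1.219, 0.087, 1.371, -0, 1.684, -0.103], TCP at [241.606, -494.112, 205.506] pointing down, gripper open.
Joint ranges: [-3.1, 3.1], [-0.76, 2.03], [0.27, 2.55], [-1.08, 4.22], [0.17, 2.65], [-2.57, 2.57]. Speed limits (rad/s): [2.79, 2.79, 3.14, 3.14, 3.14, 3.14].

INTERFACE

Orientations are given as a 3x3 rotation matrix whose columns are the frame's x, y, z axes.
In Python, from rig import env gives the robot as it stands.
- The arm moves only by the tool jog_arm, never from a script. Its argument "series" is text: rows parted by semicolons, each of 7 numbers parted by spaces: the finger opening in m, from 0 to 0.094, then the shift along the tool's x, y, z in m, then the turn, a rotation vector about the tool's x, y, z in rad. A call has 1 to 20 rows; each row shifts and turns the commanded pose from where the row before left it, along the tool's axes as they then stand; what a row does not reach is not made up. A row lasts 1/12 s, in which the tool goes at most 41.7 mm and 7.16 degrees, less where a joint would pass 70% of its speed; a pose out of reach is approached as far as the arm can. A call is refused whole if a number of a shift passes 0.0417 or a number of a turn 0.125, either way. A call with a gripper value outside its range is refused whole. The fingers move at their own pace and stop on an object; "newtons" is the grip in N (left out, the last holds). Time passes only in rows, so rows that do not move let the fingers close. It gives the time, the measured TCP pose, the force, the opening and the grip force at its end, in the units of the state.
- env.state(): the state, without advancing time (a new reading comes with each control period).
- env.snapshot(name): name is "scene" or "top" or "wrist"; returns a dict with "frame" (400x640x3 uint8, red, green, blue), "mtx" (3x3 intrinsics, pixels), "world_from_camera" (4x4, takes a point from camera to world coordinates). Camera axes: x right, y down, z forward; pixel columns grow to the right and rows downward; lengths in mm; the calibration is good to about 2 mm. The wrist camera is an equidistant fisheye: a pixel r from the principal point sees the ray r / f radians off the axis. A picture is of the moment at which its call begins. There is no depth.
- env.close_job(): hands the job in; it is judged then, once.
Trained networks look in a picture, given as the dict that the camera call returned (one of the last four; its "shot" number tells which), for a name from the list of things; names that differ only in an ending like _2 or _b are one class to them, and where a whole thing is asked for, a point or a joint stands for the part that bears it (a point fixed in the world has none). Each returns a list of dicts, best first, with "confidence" (0 to 1); they miss things now and then, are a little off and sometimes report something else, mostly with a low value. They report only what shows in the picture. A call takes as long as a camera call.
- env.look_for(picture, target): "xy" ([column, row] in pixels, amid what is visible of it).
- env.mark_of(picture, target): "xy" ([column, row] in pixels: a listed point, or the origin of a listed thing).
The state is a dict: "clock": time; "q": joint angles; "joint_velocities": joint speeds; "tau": joint torques, N m; "tcp_pos": TCP position; "eef_rot": TCP orientation; "contact_force": force on the tool from outside, world axes, zero at the start; "ft_torque": the same for the moment, N m; "opening": finger opening in mm; "finger_force": force on a finger pad.
Only numpy, scipy, OpenCV 4.12 (cv2) and the standard library are available. Lean on these libraries where they do the work, as an engineer would, in place of code of your own. Each camera call takes 0.05 s, during which the arm holds its last target. There are 200 camera calls.

TASK

The label-tape feeder on the desk has been wound one notch too far. With closed fingers, push the pawl's upright thumb tab over, away from the wheel, until the pawl is lifted well clear of the teeth and stays up; then push the wheel backward (anticlockwise seen from above) by one of its upright pegs, by exactly one notch; then press the pawl back down fully into the gap between the teeth. Only push with the fingers, grip and pick up nothing, force nothing, and leave the things around and on the feeder where they stand.

Things in the scene. Friction and masses are not known exactly. Their poses are not given: they have to be found in the camera images.
- feeder: label-tape feeder fixed to the desk: grey base plate 220x220 mm, top 10 mm above the desk, with a flat-lying white wheel in the middle and a dark steel pawl at the near right corner. Origin: underside centre of the plate, under the wheel's axis. x points from the pawl's side across the wheel (away from the robot, within 23 deg), y to the left along the pawl's arm from hinge to nose, z up
- wheel_axis (a point): point on the wheel's vertical axis, level with its top face (28 mm above the desk); turns with it. Wheel 186 mm across; a green tape roll 98 mm across lies on its middle (top 48 mm above the desk, hub pin to 58 mm). The wheel turns stiffly (0.12 N m, about 2 N at a peg) and stays where it is left
- tooth_top (a point): top edge of the steep side of the tooth that the pawl's nose blocks at the start, on an 84 mm radius, 40 mm above the desk; turns with the wheel. 10 steel saw teeth stand along the rim (one notch = 36 deg = 0.628 rad) at radius 75 to 92 mm, tops 40 mm above the desk; their steep sides look anticlockwise, the ramps fall away clockwise
- peg_top (a point): centre of the top, 88 mm above the desk, of one of the wheel's five upright finger pegs: 11 mm thick steel pins standing 60 mm out of the wheel's top face on a 66 mm radius, 72 deg apart; turns with the wheel. At wheel value 0 this peg stands 126 deg anticlockwise from the feeder's x axis (near left, seen from the robot)
- wheel (a joint): angle of the wheel, rad, growing as it turns backward (anticlockwise from above). At 0 a tooth's steep side stands 1 mm from the nose of the lowered pawl, which blocks further backward turning; starts between -0.15 and -0.04. One notch further back, the gap takes the lowered nose (8 mm wide) from about 0.42 to 0.64
- pawl (a joint): angle of the pawl, rad: 0 = fully lowered, nose between the teeth (the start); 1.0 = as far up as it goes. The nose is clear of the teeth above 0.25. The hinge is stiff (0.05 N m, 1 to 2 N at the tab or arm): the pawl stays where it is left and does not fall or spring back
- pawl_hinge (a point): middle of the pawl's hinge, 50 mm above the desk, at x -84, y -75 mm in the feeder's frame; the hinge axis lies along the feeder's x, between two cheeks 36 mm wide overall whose tops are 59 mm above the desk. The nose is 75 mm from the hinge along y
- tab_top (a point): middle of the top edge of the pawl's thumb tab, which with the pawl lowered stands upright, 62 mm above the hinge (112 mm above the desk), 22 mm wide along the feeder's x, 6 mm thick with a 10 mm thick bead along its top edge; pushing it in the feeder's -y direction lifts the nose
- press_point (a point): a place on the upper side of the pawl's arm (14 mm wide, 8 mm thick), 40 mm from the hinge towards the nose, where it can be pressed down; about 50 mm above the desk when the pawl is lowered, and outside the wheel's teeth
- analyser_corner (a point): foot of the near left vertical edge of the tall light-grey analyser cabinet (430 mm deep, 550 mm wide, 680 mm high), a fixed obstacle that stands behind and to the right of this point (greater x, smaller y); swing the arm round in front of it. The bottles, a mini centrifuge (to 97 mm) and a foam rack with three pots (to 96 mm) stand on the desk in front of it
- vial_a: glass vial with a flat cap, 22 mm wide, 46 mm high, loose on the feeder's base plate, rear right corner; origin under its centre; bystander
- vial_b: the same kind of vial on the rear left corner of the base plate; bystander
- timer: small white bench timer, 62x66x19 mm, lying on the desk just right of the feeder; origin under its centre; bystander
- mouse: black computer mouse, 114x59x38 mm, on the desk to the right; origin under its centre; bystander
- white_bottle: white reagent bottle, 68 mm wide, 150 mm high, on the desk to the right; origin under its centre; bystander
- amber_bottle: amber reagent bottle, 62 mm wide, 135 mm high, on the desk to the right; origin under its centre; bystander

How it is judged (in metres and radians):
On the way, in this order (a step that is already met when the one before it is completed fails the run):
1. the pawl is lifted clear (past 0.4 rad) while the wheel still stands in its first notch (value of joint pawl above 0.4 rad and value of joint wheel below 0.15 rad), for 0.2 s.
2. the wheel is one notch back (0.39 to 0.68 rad) with the pawl still up (value of joint pawl above 0.25 rad and value of joint wheel between 0.39 and 0.68 rad), for 0.2 s.
At the end, for the whole second after the job is handed in: the wheel rests one notch back (joint between 0.39 and 0.68 rad) and the pawl is fully down between the teeth (below 0.07 rad) (value of joint wheel between 0.39 and 0.68 rad and value of joint pawl below 0.07 rad and velocity of joint wheel between -0.05 and 0.05 rad/s); the robot touches nothing.
It fails at once if the wheel was pushed back well beyond one notch (value of joint wheel above 1 rad).
It fails at once if the wheel was turned forward by half a notch or more (value of joint wheel below -0.45 rad).
It fails at once if the feeder was forced (over 45 N) (contact force between the fingers and feeder above 45 N).
It fails at once if a bystander was moved more than 25 mm, or picked up (distance of any of vial_a, vial_b, timer, mouse, white_bottle, amber_bottle from where it was at the start of the episode above 0.025 m).
It also fails if it takes over 61 s, if anything falls off the work surface, if the arm or the gripper's body presses on something with over 40 N, if the wrist force passes 120 N, or if a joint passes its speed limit or range.

## Working session

There is one attempt and no reset: what is moved stays moved. The work goes in short steps, Python scripts to look and compute and a tool call to move; the robot and the scene stay as the last step left them, time stands still between calls to the robot, and variables do not carry over. Pictures are saved under pics/ and viewed, at most 10 in all, crops included, and the job is handed in when it is done.

Besides the shell and the picture viewer there is one more tool, called after "Emit:" in YAML: its name, and indented under it one key for each argument. jog_arm: Moves the arm, as the interface text tells. Its arguments: {"type":"object","properties":{"series":{"type":"string"},"newtons":{"type":"number"}},"required":["series"]}

```bash
mkdir -p pics; ls; cat > h.py <<'E'
import numpy as np, cv2
from rig import env
def ray(p,xy):
    K=np.array(p['mtx']);T=np.array(p['world_from_camera'])
    d=np.linalg.inv(K)@[xy[0],xy[1],1.]
    return T[:3,3],T[:3,:3]@d
def at_z(p,xy,z):
    o,d=ray(p,xy);return o+d*(z-o[2])/d[2]
def tri(obs):
    A=np.zeros((3,3));b=np.zeros(3)
    for p,xy in obs:
        o,d=ray(p,xy);d=d/np.linalg.norm(d);M=np.eye(3)-np.outer(d,d);A+=M;b+=M@o
    return np.linalg.solve(A,b)
def save(p,n): cv2.imwrite(f'pics/{n}.png',np.array(p['frame'])[:,:,::-1])
E
python3 - <<'E'
from h import *
np.set_printoptions(precision=1,suppress=True)
s=env.snapshot('scene');t=env.snapshot('top')
save(s,'scene0');save(t,'top0')
Z=dict(feeder=0,wheel_axis=28,tooth_top=40,peg_top=88,pawl_hinge=50,tab_top=112,press_point=50,analyser_corner=0,vial_a=10,timer=0,mouse=0,white_bottle=0,amber_bottle=0)
for n,z in Z.items():
    ms=[]
    for nm,p in(('s',s),('t',t)):
        for m in env.mark_of(p,n)[:2]:
            print(n,nm,np.round(m['xy'],1),round(m['confidence'],2),at_z(p,m['xy'],z))
            ms.append((nm,p,m['xy']))
    a=[m for m in ms if m[0]=='s'];b=[m for m in ms if m[0]=='t']
    if a and b: print('   tri',tri([a[0][1:],b[0][1:]]))
print(env.state())
E
```

```text
pics
feeder s [254.9 261.5] 0.82 [571.1 217.    0. ]
feeder s [261.2 225.4] 0.58 [693.8 130.4   0. ]
feeder t [260.6 208.2] 0.83 [564.9 215.2   0. ]
feeder t [238.5 217.3] 0.2 [537.2 281.3   0. ]
   tri [565.8 216.9   3.2]
wheel_axis s [254.4 254. ] 0.81 [564.5 219.9  28. ]
wheel_axis s [238.7 247.3] 0.38 [608.  237.8  28. ]
wheel_axis t [257.  205.8] 0.93 [567.9 222.9  28. ]
   tri [566.7 221.2  27.5]
tooth_top s [271.3 267.2] 0.62 [489.1 218.9  40. ]
tooth_top s [291.3 252.5] 0.2 [507.4 155.3  40. ]
peg_top s [238.8 247. ] 0.78 [535.4 269.   88. ]
peg_top t [238.3 217.8] 0.93 [524.3 268.2  88. ]
   tri [525.3 270.   94.3]
pawl_hinge s [298.1 249.7] 0.62 [496.4 144.   50. ]
pawl_hinge t [286.2 230.9] 0.94 [491.1 134.2  50. ]
pawl_hinge t [256.7 232.2] 0.66 [487.2 219.7  50. ]
   tri [494.7 138.7  47.9]
tab_top s [302.9 226.2] 0.82 [493.1 132.7 112. ]
tab_top s [413.6 228.4] 0.66 [347.2 -61.9 112. ]
tab_top t [283. 226.] 0.45 [498.3 139.5 112. ]
   tri [495.5 136.2 112.7]
press_point s [304.  250.1] 0.69 [487.5 133.9  50. ]
press_point s [288.1 255.6] 0.65 [491.4 174.   50. ]
press_p
[... 1030 characters left out ...]
_bottle s [412.3 196.9] 0.92 [ 568.1 -313.5    0. ]
amber_bottle s [235.8 248.1] 0.25 [643.4 230.2   0. ]
amber_bottle t [397.2 252.1] 0.71 [ 433.2 -193.3    0. ]
amber_bottle t [434.3 212.1] 0.6 [ 553.2 -307.7    0. ]
   tri [ 435.1 -168.2  112.7]
{'clock': 1.4, 'q': array([-1.2,  0.1,  1.4,  0. ,  1.7, -0.1]), 'joint_velocities': array([ 0., -0., -0., -0.,  0.,  0.]), 'tau': array([ -0. , -34. , -30.3,   0.1,   0. ,   0. ]), 'tcp_pos': array([ 241.6, -494.1,  205.5]), 'eef_rot': array([[ 0.9,  0.4,  0. ],
       [ 0.4, -0.9, -0. ],
       [ 0. ,  0. , -1. ]]), 'contact_force': array([0.8, 0.1, 0.5]), 'ft_torque': array([-0. , -0. ,  0.1]), 'finger_force': 0.0, 'opening': 93.62401393235615}
```

```bash
python3 - <<'E'
import cv2,numpy as np
a=cv2.imread('pics/top0.png')[150:290,200:380];b=cv2.imread('pics/scene0.png')[190:300,170:350]
a=cv2.resize(a,None,fx=4,fy=4,interpolation=cv2.INTER_CUBIC)
cv2.imwrite('pics/a.png',a)
cv2.imwrite('pics/b.png',cv2.resize(b,None,fx=4,fy=4,interpolation=cv2.INTER_CUBIC))
E
```

```text
(no output)
```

View pics/a.png

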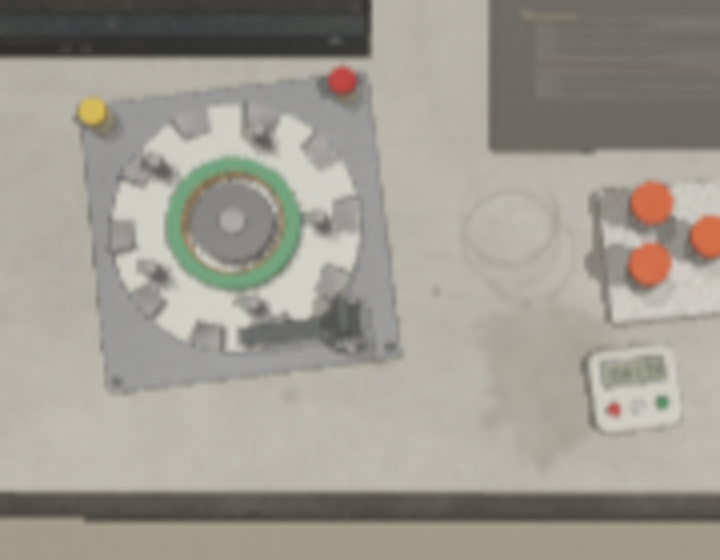

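View pics/b.png

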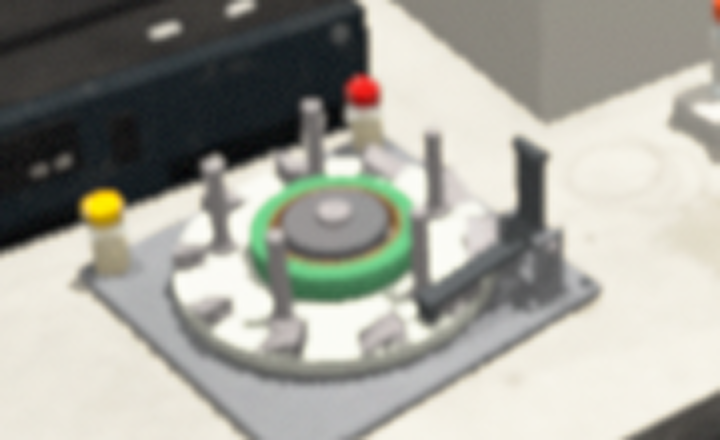

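The top crop shows the feeder, with the pawl arm along the near edge and its tab at about (285,230) in full-picture pixels. The pawl is down, and the plate corners are near (227,247), (300,238), (292,168) and (220,178). The scene crop shows five pegs and the tab standing upright at about (302,226).

```bash
cat >> h.py <<'E'
def gp(C,a,u): c,s=np.cos(a),np.sin(a); return np.array([C[0]+c*u[0]-s*u[1],C[1]+s*u[0]+c*u[1]])
E
python3 - <<'E'
from h import *
from scipy.optimize import least_squares
np.set_printoptions(precision=1,suppress=True)
t=env.snapshot('top');s=env.snapshot('scene')
cs=[((227.5,247.5),(-110,110)),((300.5,238),(-110,-110)),((292.5,168),(110,-110)),((220,178),(110,110))]
W=[at_z(t,c[0],10)[:2] for c in cs];print(W)
f=lambda p:np.concatenate([gp(p[:2],p[2],c[1])-w for c,w in zip(cs,W)])
r=least_squares(f,[567,221,.13]);print(r.x[:2],r.x[2].round(3),r.fun)
C,a=r.x[:2],r.x[2]
# pegs: 
for n in('peg_top','tab_top','pawl_hinge'):
  for p in(t,s):
    for m in env.mark_of(p,n):print(n,np.round(m['xy'],1),round(m['confidence'],2),at_z(p,m['xy'],dict(peg_top=88,tab_top=112,pawl_hinge=50)[n]))
for u in[(-84,-75),(-84,-35)]:print(u,gp(C,a,u))
for w in(0,-.1):print('peg',gp(C,a,(66*np.cos(np.radians(126)+w),66*np.sin(np.radians(126)+w))))
R=env.state()['eef_rot'];print(np.arctan2(R[1,0],R[0,0]))
E
```

```text
[array([445.7, 310.1]), array([474.1,  94. ]), array([686.7, 119.5]), array([655.8, 338.8])]
[565.6 215.6] 0.132 [-3.6  0.1 -3.1 -1.9  2.3  1.5  4.4  0.3]
peg_top [236.3 216.3] 0.91 [528.6 274.   88. ]
peg_top [236.8 248.8] 0.66 [532.2 275.3  88. ]
peg_top [200.2 255.6] 0.5 [554.7 347.3  88. ]
tab_top [322.1 195.9] 0.29 [583.3  30.7 112. ]
tab_top [222.6 179.1] 0.17 [631.4 311.7 112. ]
tab_top [305.6 223.5] 0.94 [498.4 121.9 112. ]
pawl_hinge [287.7 230.9] 0.96 [491.1 129.9  50. ]
pawl_hinge [222.5 178.6] 0.37 [645.6 323.6  50. ]
pawl_hinge [303.5 249.9] 0.86 [488.7 134.4  50. ]
(-84, -75) [492.1 130.2]
(-84, -35) [486.9 169.9]
peg [520.1 263.4]
peg [525.1 267.7]
0.45483168232009186
```

Emit:
jog_arm:
  series: "0 0.0248 -0.0244 0 0 0 0;0 0.0248 -0.0244 0 0 0 0;0 0.0248 -0.0244 0 0 0 0;0 0.0248 -0.0244 0 0 0 0;0 0.0248 -0.0244 0 0 0 0;0 0.0248 -0.0244 0 0 0 0;0 0.0248 -0.0244 0 0 0 0;0 0.0248 -0.0244 0 0 0 0;0 0.0248 -0.0244 0 0 0 0;0 0.0248 -0.0244 0 0 0 0;0 0.0248 -0.0244 0 0 0 0;0 0.0248 -0.0244 0 0 0 0;0 0 0 0 0 0 0.11;0 0 0 0 0 0 0.11;0 0 0 0 0 0 0.103;0 0 0 0 0 0 0"
  newtons: 10

```text
clock: 3.13
tcp_pos: [380.4, -99.9, 205.6]
eef_rot: [[0.991, 0.131, 0.0], [0.131, -0.991, -0.0], [0.0, 0.0, -1.0]]
contact_force: [-0.1, -0.5, 0.8]
opening: 0.5
finger_force: 0.0
```

Emit:
jog_arm:
  series: "0 0.014 -0.0254 0 0 0 0;0 0.014 -0.0254 0 0 0 0;0 0.014 -0.0254 0 0 0 0;0 0.014 -0.0254 0 0 0 0;0 0.014 -0.0254 0 0 0 0;0 0.014 -0.0254 0 0 0 0;0 0.014 -0.0254 0 0 0 0;0 0.014 -0.0254 0 0 0 0;0 0.014 -0.0254 0 0 0 0;0 0.014 -0.0254 0 0 0 0;0 0 0 0 0 0 0"

```text
clock: 4.05
tcp_pos: [486.6, 173.5, 204.7]
eef_rot: [[0.99, 0.138, -0.0], [0.138, -0.99, 0.002], [-0.0, -0.002, -1.0]]
contact_force: [-0.1, -1.2, 0.2]
opening: 0.5
finger_force: 0.0
```

```bash
cat >> h.py <<'E'
def wray(p,xy):
    K=np.array(p['mtx']);T=np.array(p['world_from_camera'])
    v=np.array([(xy[0]-K[0,2])/K[0,0],(xy[1]-K[1,2])/K[1,1]]);th=np.hypot(*v)
    d=np.array([*(np.sin(th)*v/max(th,1e-9)),np.cos(th)])
    return T[:3,3],T[:3,:3]@d
def w_at_z(p,xy,z):
    o,d=wray(p,xy);return o+d*(z-o[2])/d[2]
E
python3 - <<'E'
from h import *
np.set_printoptions(precision=1,suppress=True)
p=env.snapshot('wrist');save(p,'w0')
for n,z in dict(peg_top=88,tab_top=112,pawl_hinge=50,press_point=50,wheel_axis=28,tooth_top=40).items():
    for m in env.mark_of(p,n)[:2]:print(n,np.round(m['xy'],1),round(m['confidence'],2),w_at_z(p,m['xy'],z))
print(env.state()['tcp_pos'])
E
```

```text
peg_top [232.3 136.4] 0.65 [526.1 273.1  88. ]
peg_top [371.5 194.6] 0.28 [486.7 129.5  88. ]
tab_top [367.2 195. ] 0.7 [491.4 137.8 112. ]
tab_top [283.6 175. ] 0.27 [499.4 215.1 112. ]
pawl_hinge [367.  182.5] 0.78 [490.7 129.8  50. ]
press_point [327.  177.6] 0.78 [489.9 174.4  50. ]
wheel_axis [299.7 105.4] 0.55 [564.4 216.1  28. ]
tooth_top [284.  176.3] 0.8 [482.8 222.7  40. ]
tooth_top [374.5  29.9] 0.46 [662.1 145.2  40. ]
[485.6 168.8 205.7]
```

View pics/w0.png

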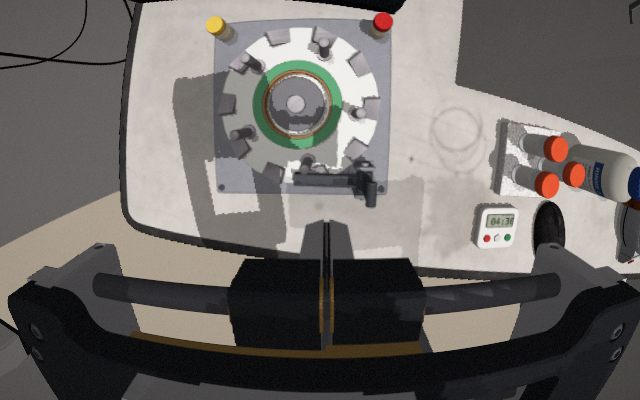

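The wrist view shows the pawl hinge and tab at about (367,190), the listed peg at (235,134) and the nearby peg at (308,162). All of these agree with the estimates from the other cameras.

Emit:
jog_arm:
  series: "0 0.0005 0.006 0 0 0 0;0 0 0 0.028 0 0 0;0 0 0 0.028 0 0 0;0 0 0 0.028 0 0 0;0 0 0 0.028 0 0 0;0 0 0 0 0 0 0;0 0 0.005 0 0 0 0;0 0 0 0 0 0 0"

```text
clock: 5.07
tcp_pos: [488.9, 158.1, 95.3]
eef_rot: [[0.991, 0.13, 0.003], [0.13, -0.991, -0.0], [0.003, 0.001, -1.0]]
contact_force: [-0.2, -0.2, -0.3]
opening: 0.5
finger_force: 0.0
```

Emit:
jog_arm:
  series: "0 0 0 0.008 0 0 0;0 0 0.005 0 0 0 0;0 0 0.005 0 0 0 0;0 0 0.004 0 0 0 0;0 0 0.004 0 0 0 0;0 0 0.004 0 0 0 0;0 0 0.004 0 0 0 0;0 0 0 0 0 0 0"

```text
clock: 5.73
tcp_pos: [491.2, 132.4, 85.4]
eef_rot: [[0.991, 0.131, 0.0], [0.131, -0.991, -0.001], [0.0, 0.001, -1.0]]
contact_force: [-0.3, 0.6, -1.1]
opening: 0.3
finger_force: 0.0
```

Emit:
jog_arm:
  series: "0 0 0.004 0 0 0 0;0 0 0.004 0 0 0 0;0 0 0.004 0 0 0 0;0 0 0.003 0 0 0 0;0 0 0 0 0 0 0"

```text
clock: 6.15
tcp_pos: [493.1, 117.5, 85.4]
eef_rot: [[0.991, 0.131, -0.0], [0.131, -0.991, -0.001], [-0.0, 0.001, -1.0]]
contact_force: [0.1, -0.2, -0.5]
opening: 0.5
finger_force: 0.0
```

```bash
python3 - <<'E'
from h import *
p=env.snapshot('scene');a=p['frame'][190:300,170:350,::-1];q=env.snapshot('wrist');b=q['frame'][90:250,200:420,::-1]
a=cv2.resize(a,(800,489),interpolation=cv2.INTER_CUBIC)
cv2.imwrite('pics/c1.png',a)
print(env.state()['contact_force'])
E
```

```text
[-0.45047698  0.46017065  0.36823875]
```

View pics/c1.png

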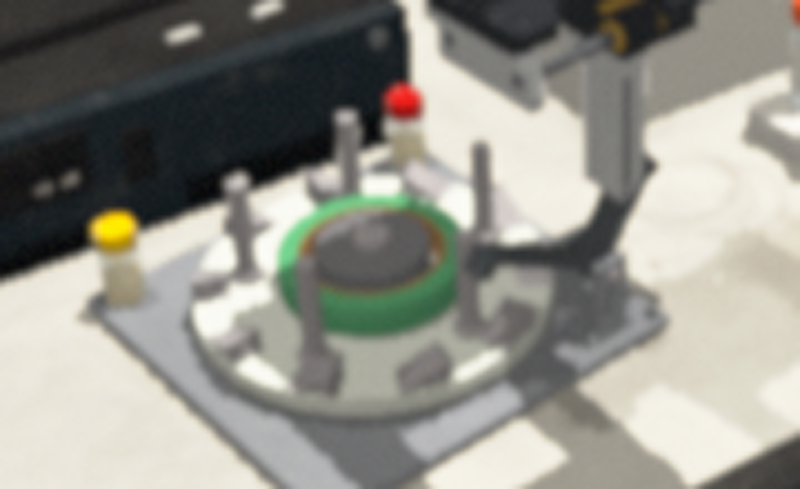

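The scene crop shows the tab pushed over and the pawl arm raised to roughly 0.6–0.7 rad, with the nose well above the teeth. The wheel hasn't moved.

Emit:
jog_arm:
  series: "0 0 0.003 0 0 0 0;0 0 0 0 0 0 0;0 0 0 0 0 0 0;0 0 -0.003 0 0 0 0;0 0 0 -0.03 0 0 0;0 0 0 -0.035 0 0 0;0 0.0099 -0.0238 0 0 0 0;0 0.0099 -0.0238 0 0 0 0;0 0.0099 -0.0238 0 0 0 0;0 0.0099 -0.0238 0 0 0 0;0 0.0099 -0.0238 0 0 0 0;0 0.0099 -0.0238 0 0 0 0;0 0.0099 -0.0238 0 0 0 0;0 0 0 0 0 0 -0.117;0 0 0 0 0 0 -0.117;0 0 0 0 0 0 -0.117;0 0 0 0 0 0 -0.117;0 0 0 0 0 0 -0.117;0 0 0 0 0 0 -0.117;0 0 0 0 0 0 -0.117"

```text
clock: 7.92
tcp_pos: [540.0, 292.6, 150.5]
eef_rot: [[0.576, 0.817, 0.0], [0.817, -0.576, -0.001], [-0.0, 0.001, -1.0]]
contact_force: [-0.5, 0.1, 0.2]
opening: 1.0
finger_force: 0.0
```

```bash
python3 - <<'E'
from h import *
np.set_printoptions(precision=1,suppress=True)
t=env.snapshot('top');s=env.snapshot('scene');w=env.snapshot('wrist');save(w,'w1')
for n,z in dict(peg_top=88,tab_top=100,wheel_axis=28).items():
  for k,p,f in(('t',t,at_z),('s',s,at_z),('w',w,w_at_z)):
    for m in env.mark_of(p,n)[:2]:print(n,k,np.round(m['xy'],1),round(m['confidence'],2),f(p,m['xy'],z))
st=env.state();print(st['tcp_pos'],st['eef_rot'],st['clock'],st['q'])
E
```

```text
peg_top t [236.6 216.9] 0.69 [526.9 273.1  88. ]
peg_top s [235.9 247.1] 0.86 [538.6 274.2  88. ]
peg_top w [330.  231.8] 0.76 [528.  272.9  88. ]
tab_top t [298.1 226.5] 0.69 [498.3  98.  100. ]
tab_top s [314.4 223.6] 0.57 [501.2  95.8 100. ]
tab_top w [485.2 224. ] 0.4 [642.4 201.8 100. ]
wheel_axis t [298.2 227.6] 0.68 [503.1 100.4  28. ]
wheel_axis t [256.1 206.3] 0.63 [566.4 225.6  28. ]
wheel_axis s [255.7 252.7] 0.68 [567.1 215.1  28. ]
wheel_axis w [389.  231.5] 0.62 [565.6 216.7  28. ]
[539.9 292.6 150.4] [[ 0.6  0.8  0. ]
 [ 0.8 -0.6 -0. ]
 [-0.   0.  -1. ]] 8.5167 [ 0.4  0.2  1.3 -0.   1.6  1. ]
```

View pics/w1.png

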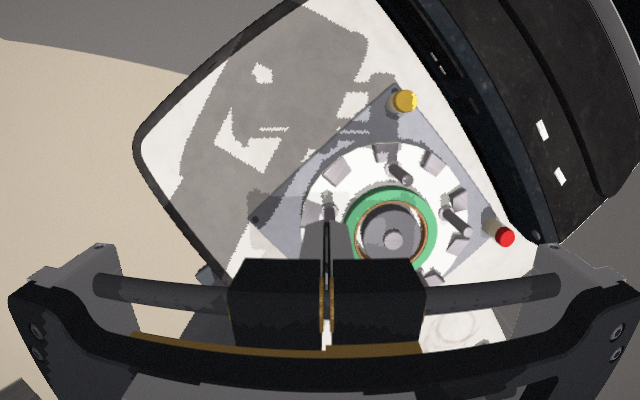

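```bash
python3 - <<'E'
from h import *
np.set_printoptions(precision=1,suppress=True)
p=env.snapshot('wrist');K=np.array(p['mtx']);T=np.array(p['world_from_camera'])
print(T,K)
def proj(X):
    c=np.linalg.inv(T)@[*X,1];th=np.arctan2(np.hypot(c[0],c[1]),c[2]);v=c[:2]/np.hypot(c[0],c[1])*th
    return K[0,2]+K[0,0]*v[0],K[1,2]+K[1,1]*v[1]
A=np.array([565.5,217])
st=env.state()
print('tip',proj(st['tcp_pos']),'hub',proj([*A,58]))
for w in(-.15,-.1,-.04):
  for k in range(5):
    g=np.radians(126+72*k)+w+.132
    P=A+66*np.array([np.cos(g),np.sin(g)]);print(w,k,P,np.array(proj([*P,88])),np.array(proj([*P,28])))
im=p['frame'][:,:,::-1]
cv2.imwrite('pics/w1c.png',cv2.resize(im[120:270,260:520],None,fx=3,fy=3,interpolation=cv2.INTER_CUBIC))
E
```

```text
[[  0.8  -0.6  -0.1 580.2]
 [ -0.6  -0.8  -0.2 351.8]
 [  0.    0.2  -1.  328.8]
 [  0.    0.    0.    1. ]] [[309.7   0.  326.2]
 [  0.  309.7 193.4]
 [  0.    0.    1. ]]
tip (np.float64(328.61402356178104), np.float64(234.13113763358092)) hub (np.float64(394.77165717621716), np.float64(242.5088840523955))
-0.15 0 [527.7 271.1] [331.  233.6] [330.1 211.8]
-0.15 1 [502.4 197.7] [354.2 306.5] [349.8 275.5]
-0.15 2 [564.3 151. ] [432.8 303.9] [417.2 274.8]
-0.15 3 [627.9 195.5] [469.5 233.9] [446.4 213.6]
-0.15 4 [605.2 269.7] [409.5 182.3] [394.  169.5]
-0.1 0 [525.  269.1] [329.8 237.1] [329.1 214.7]
-0.1 1 [503.4 194.6] [356.9 308. ] [352.1 277. ]
-0.1 2 [567.6 151. ] [435.6 302.1] [419.6 273.2]
-0.1 3 [628.9 198.6] [469.  230.7] [445.9 210.9]
-0.1 4 [602.6 271.6] [405.6 182.3] [390.8 169.5]
-0.04 0 [522.  266.6] [328.6 241.3] [328.1 218.2]
-0.04 1 [504.9 190.9] [360.3 309.8] [355.  278.6]
-0.04 2 [571.6 151.3] [439.  299.8] [422.4 271.1]
-0.04 3 [629.9 202.5] [468.2 226.9] [445.  207.6]
-0.04 4 [599.2 273.7] [401.  182.5] [386.9 169.6]
```

View pics/w1c.png

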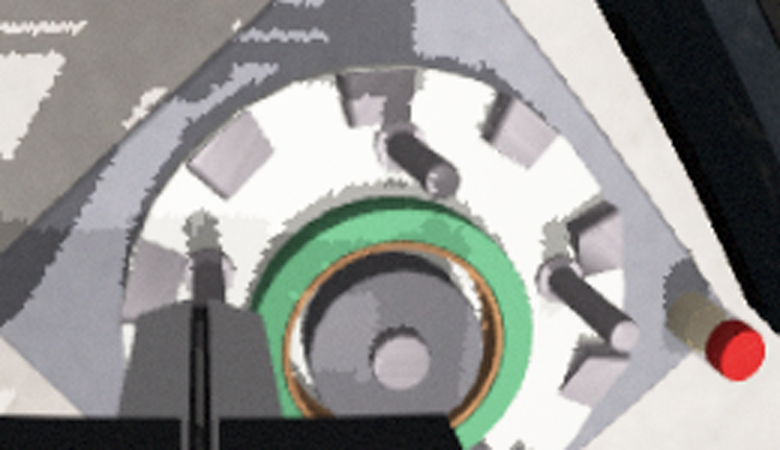

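Hub, pegs and teeth in the crop line up with the model at a wheel angle of about −0.11. The listed peg stands just behind the fingers, and the path is clear.

Emit:
jog_arm:
  series: "0 0 0 0.03 0 0 0;0 0 0 0.03 0 0 0;0 0 0 0.025 0 0 0;0 0 0 0 0 0 0;0 -0.006 0 0 0 0 0;0 -0.004 0 0 0 0 0;0 -0.003 0 0 0 0 0;0 -0.003 0 0 0 0 0;0 -0.003 0 0 0 0 0;0 -0.003 0 0 0 0 0;0 -0.003 0 0 0 0 0;0 0 0 0 0 0 0"

```text
clock: 9.57
tcp_pos: [525.4, 271.8, 66.4]
eef_rot: [[0.581, 0.814, 0.001], [0.814, -0.581, -0.0], [0.0, 0.001, -1.0]]
contact_force: [0.6, 1.3, 1.6]
opening: -0.1
finger_force: 0.9
```

Emit:
jog_arm:
  series: "0 -0.003 0 0 0 0 0;0 -0.003 0 0 0 0 0;0 -0.003 0 0 0 0 0;0 -0.003 0 0 0 0 0;0 -0.003 0 0 0 0 0;0 -0.003 0 0 0 0 0;0 -0.003 0 0 0 0 0;0 -0.003 0 0 0 0 0;0 0 0 0 0 0 0"

```text
clock: 10.32
tcp_pos: [511.7, 251.6, 65.4]
eef_rot: [[0.582, 0.814, 0.001], [0.814, -0.582, -0.001], [-0.001, 0.002, -1.0]]
contact_force: [2.8, 0.2, -0.3]
opening: 0.9
finger_force: 1.0
```

```bash
cat >> h.py <<'E'
A=np.array([565.5,217])
def projw(p,X):
    K=np.array(p['mtx']);T=np.array(p['world_from_camera'])
    c=np.linalg.inv(T)@[*X,1];th=np.arctan2(np.hypot(c[0],c[1]),c[2]);v=c[:2]/np.hypot(c[0],c[1])*th
    return np.array([K[0,2]+K[0,0]*v[0],K[1,2]+K[1,1]*v[1]])
def peg(w,k):
    g=np.radians(126+72*k)+w+.132
    return A+66*np.array([np.cos(g),np.sin(g)])
E
python3 - <<'E'
from h import *
np.set_printoptions(precision=1,suppress=True)
t=env.snapshot('top');w=env.snapshot('wrist');s=env.snapshot('scene')
for k,p,f in(('t',t,at_z),('w',w,w_at_z),('s',s,at_z)):
  for m in env.mark_of(p,'peg_top')[:2]:
    X=f(p,m['xy'],88)[:2];d=X-A;print(k,np.round(m['xy'],1),round(m['confidence'],2),X,np.hypot(*d),'wheel',(np.arctan2(d[1],d[0])-.132-np.radians(126)).round(3))
im=w['frame'][:,:,::-1].copy()
for v,c in((.3,(0,0,255)),(.4,(0,255,0)),(.5,(255,0,0))):
  for k in range(5):
    x=projw(w,[*peg(v,k),88]);cv2.circle(im,tuple(int(round(q)) for q in x),1,c,-1)
cv2.imwrite('pics/w2c.png',cv2.resize(im[60:300,200:520],(800,600),interpolation=cv2.INTER_CUBIC))
st=env.state();d=st['tcp_pos'][:2]-A;print(st['tcp_pos'],d@st['eef_rot'][:2,0],st['contact_force'],st['clock'])
E
```

```text
t [247.6 226.2] 0.55 [500.4 241.3] 69.47665751702253 wheel 0.453
t [222.4 178. ] 0.36 [639.5 316.8] 124.29629270361072 wheel -1.398
s [257.1 247. ] 0.72 [513.2 237.2] 56.09914398417245 wheel 0.442
[510.6 252.6  65. ] -2.8744806879725044 [ 0.5  0.2 -0.4] 10.6167
```

View pics/w2c.png

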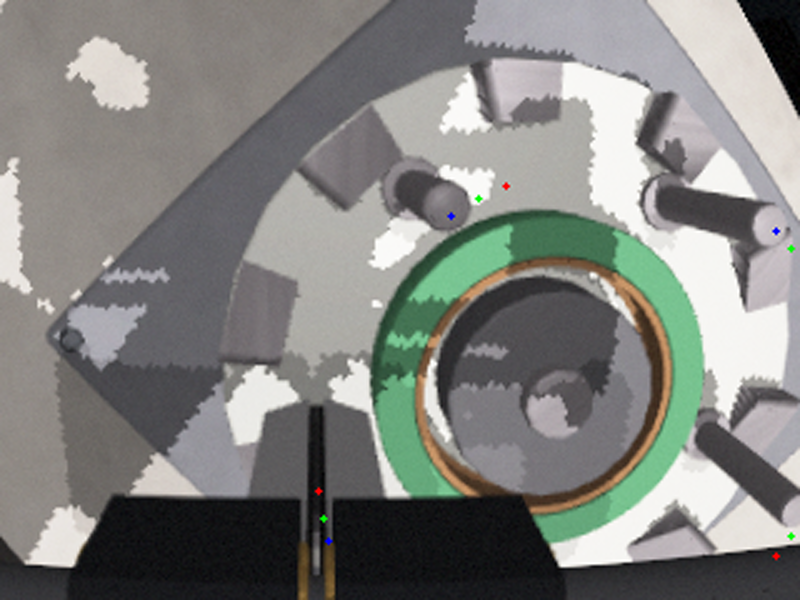

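```bash
python3 - <<'E'
from h import *
np.set_printoptions(precision=1,suppress=True)
w=env.snapshot('wrist')
P4=w_at_z(w,(378.8,141.2),88)[:2];P3=w_at_z(w,(508,148.8),88)[:2];H=w_at_z(w,(423.2,220.8),58)[:2]
B4=w_at_z(w,(412/2.5+200,183/2.5+60),28)[:2];B3=w_at_z(w,(660/2.5+200,195/2.5+60),28)[:2]
print(H,P4,P3,np.linalg.norm(P4-H),np.linalg.norm(P3-H),np.linalg.norm(P3-P4))
for k,P in((4,P4),(3,P3),(4,B4),(3,B3)):
  for C in(H,A):
    d=P-C;print(k,np.linalg.norm(d),((np.arctan2(d[1],d[0])-.132-np.radians(126+72*k)+np.pi)%(2*np.pi)-np.pi).round(3))
d=P4-P3;e=peg(0,4)-peg(0,3);print('line',(np.arctan2(d[1],d[0])-np.arctan2(e[1],e[0])).round(3))
E
```

```text
[564.5 221.1] [565.5 286.2] [627.1 240.8] 65.05654625627655 65.63882775601934 76.5539928444927
4 65.05654625627655 0.481
4 69.18159601062096 0.497
3 65.63882775601934 0.486
3 66.04512504470475 0.55
4 65.38412240339241 0.473
4 69.50140600494682 0.489
3 65.69484699663592 0.506
3 66.18677045311705 0.571
line 0.49
```

Peg tops at about (447,203) and (770,222) in the crop, with the hub at (558,402), give a wheel angle of about 0.48. I'll push 3 mm more to centre it in the gap, then back off.

Emit:
jog_arm:
  series: "0 -0.002 0 0 0 0 0;0 -0.0015 0 0 0 0 0;0 0 0 0 0 0 0;0 0 0 0 0 0 0;0 0.008 0 0 0 0 0;0 0.008 0 0 0 0 0;0 0 0 -0.025 0 0 0;0 0 0 -0.03 0 0 0;0 0 0 -0.03 0 0 0;0 0 0 0 0 0 0.117;0 0 0 0 0 0 0.117;0 0 0 0 0 0 0.117;0 0 0 0 0 0 0.117;0 0 0 0 0 0 0.117;0 0 0 0 0 0 0.117;0 0 0 0 0 0 0.117;0 0 0 0 0 0 0"

```text
clock: 12.08
tcp_pos: [518.7, 263.4, 150.3]
eef_rot: [[0.992, 0.13, -0.001], [0.13, -0.992, -0.0], [-0.001, 0.0, -1.0]]
contact_force: [-0.1, 0.3, -0.3]
opening: 0.8
finger_force: 0.0
```

```bash
python3 - <<'E'
from h import *
np.set_printoptions(precision=1,suppress=True)
w=env.snapshot('wrist');t=env.snapshot('top')
im=w['frame'][:,:,::-1].copy()
for v,c in((.4,(0,0,255)),(.5,(0,255,0)),(.6,(255,0,0))):
  for k in range(5):
    x=projw(w,[*(peg(v,k)+[-.5,2]),88]);cv2.circle(im,tuple(int(round(q)) for q in x),1,c,-1)
cv2.imwrite('pics/w3c.png',cv2.resize(im[60:300,240:560],(800,600),interpolation=cv2.INTER_CUBIC))
for n,z in dict(peg_top=88,press_point=78,pawl_hinge=50,tooth_top=40).items():
  for k,p,f in(('t',t,at_z),('w',w,w_at_z)):
    for m in env.mark_of(p,n)[:1]:print(n,k,np.round(m['xy'],1),round(m['confidence'],2),f(p,m['xy'],z))
E
```

```text
peg_top t [248.5 228.7] 0.69 [493.3 238.6  88. ]
peg_top w [355.6 230.2] 0.82 [499.3 237.1  88. ]
press_point t [275.9 231.3] 0.62 [487.  161.8  78. ]
press_point w [428.5 244.1] 0.7 [489.5 166.   78. ]
pawl_hinge t [287.9 228. ] 0.79 [499.5 129.4  50. ]
pawl_hinge w [450.3 237.9] 0.97 [487.5 131.3  50. ]
tooth_top t [273.  229.7] 0.78 [495.6 173.4  40. ]
tooth_top w [415.3 222.7] 0.96 [496.5 169.9  40. ]
```

View pics/w3c.png

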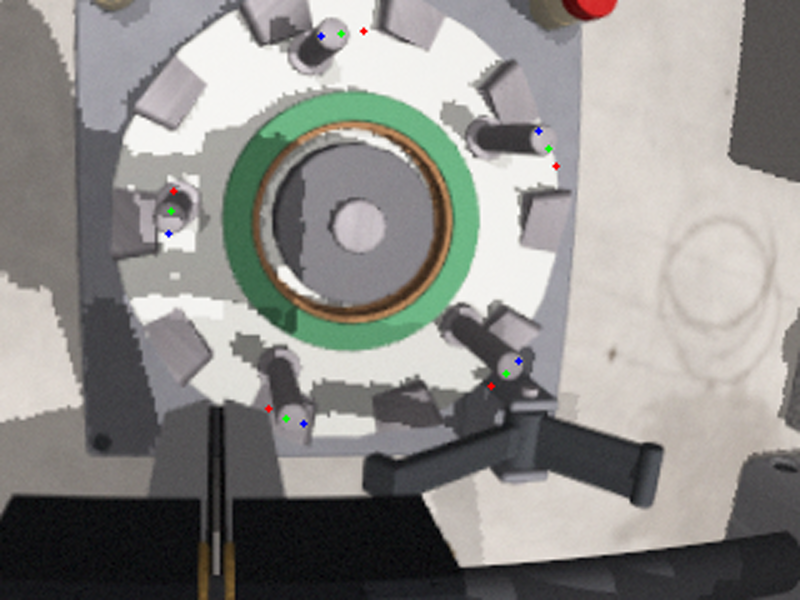

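The peg tops sit between the 0.5 and 0.6 marks, so the wheel is at about 0.52. The pawl is still raised, with its arm from (390,470) to the hinge at (525,440). Next I'll move over the arm and press.

Emit:
jog_arm:
  series: "0 -0.0108 0.0222 0 0 0 0;0 -0.0108 0.0222 0 0 0 0;0 -0.0108 0.0222 0 0 0 0;0 -0.0107 0.022 0 0 0 0;0 0 0 0 0 0 0;0 0 0 0.02 0 0 0;0 0 0 0.02 0 0 0;0 0 0 0.01 0 0 0;0 0 0 0.005 0 0 0;0 0 0 0.005 0 0 0;0 0 0 0.005 0 0 0;0 0 0 0.005 0 0 0;0 0 0 0 0 0 0"

```text
clock: 13.67
tcp_pos: [487.4, 169.5, 79.9]
eef_rot: [[0.991, 0.132, -0.001], [0.132, -0.991, -0.0], [-0.001, 0.0, -1.0]]
contact_force: [-0.1, 0.3, 0.5]
opening: 0.6
finger_force: 0.0
```

Emit:
jog_arm:
  series: "0 0 0 0.004 0 0 0;0 0 0 0.004 0 0 0;0 0 0 0.004 0 0 0;0 0 0 0.003 0 0 0;0 0 0 0.003 0 0 0;0 0 0 0.002 0 0 0;0 0 0 0 0 0 0"

```text
clock: 14.25
tcp_pos: [487.3, 169.3, 59.8]
eef_rot: [[0.991, 0.131, -0.001], [0.131, -0.991, -0.0], [-0.001, 0.0, -1.0]]
contact_force: [-0.3, 0.3, 0.4]
opening: 0.3
finger_force: 0.0
```

Emit:
jog_arm:
  series: "0 0 0 0.002 0 0 0;0 0 0 0.002 0 0 0;0 0 0 0.001 0 0 0;0 0 0 0.001 0 0 0;0 0 0 0 0 0 0"

```text
clock: 14.67
tcp_pos: [487.5, 169.3, 54.2]
eef_rot: [[0.991, 0.131, -0.0], [0.131, -0.991, -0.0], [-0.0, 0.0, -1.0]]
contact_force: [1.5, -0.1, -0.7]
opening: 0.8
finger_force: 0.0
```

Emit:
jog_arm:
  series: "0 0 0 0.001 0 0 0;0 0 0 0.001 0 0 0;0 0 0 0 0 0 0"

```text
clock: 14.92
tcp_pos: [487.5, 169.4, 52.3]
eef_rot: [[0.991, 0.131, -0.0], [0.131, -0.991, -0.0], [-0.0, 0.0, -1.0]]
contact_force: [-0.8, 0.0, 1.3]
opening: 0.3
finger_force: 0.2
```

Emit:
jog_arm:
  series: "0 0 0 0.001 0 0 0;0 0 0 0 0 0 0"

```text
clock: 15.08
tcp_pos: [487.5, 169.4, 51.3]
eef_rot: [[0.991, 0.131, -0.0], [0.131, -0.991, -0.0], [-0.0, 0.0, -1.0]]
contact_force: [-0.8, 0.9, 0.5]
opening: 0.7
finger_force: 0.3
```

Emit:
jog_arm:
  series: "0 0 0 0.001 0 0 0;0 0 0 0 0 0 0"

```text
clock: 15.25
tcp_pos: [487.6, 169.4, 50.6]
eef_rot: [[0.991, 0.131, 0.0], [0.131, -0.991, -0.0], [0.0, 0.0, -1.0]]
contact_force: [-0.7, 0.6, 1.2]
opening: 0.5
finger_force: 0.8
```

Emit:
jog_arm:
  series: "0 0 0 0.0007 0 0 0;0 0 0 0 0 0 0"

```text
clock: 15.42
tcp_pos: [487.7, 169.4, 50.5]
eef_rot: [[0.991, 0.131, 0.0], [0.131, -0.991, -0.0], [0.0, 0.0, -1.0]]
contact_force: [-1.9, -0.5, 4.4]
opening: 0.3
finger_force: 2.2
```

```bash
python3 - <<'E'
from h import *
p=env.snapshot('scene');print(env.state()['contact_force'])
cv2.imwrite('pics/c2.png',cv2.resize(p['frame'][190:300,190:350,::-1],(800,550),interpolation=cv2.INTER_CUBIC))
E
```

```text
[-2.45006209 -0.36247626  5.53227949]
```

View pics/c2.png

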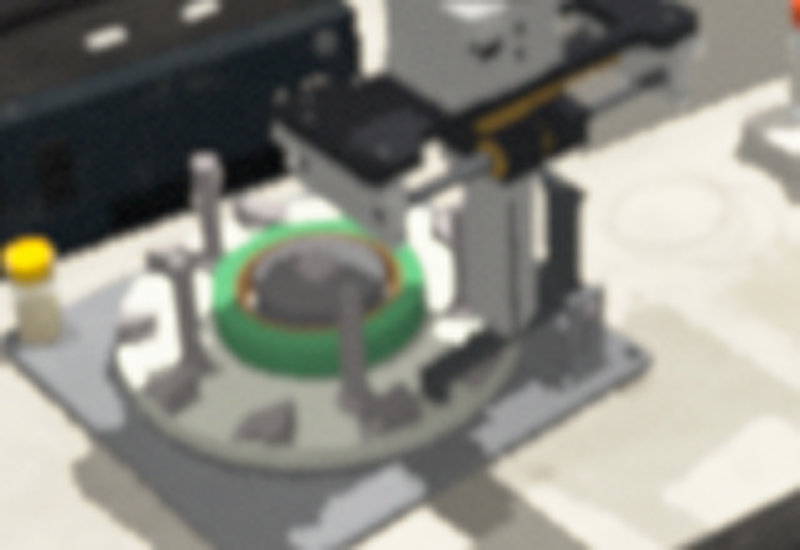

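The scene crop shows the tab upright and the nose (430,385) down between the teeth. The stop came at 50.5 mm, the height given for the lowered arm. I'll press slightly more and then retreat.

Emit:
jog_arm:
  series: "0 0 0 0.0007 0 0 0;0 0 0 0 0 0 0;0 0 0 0 0 0 0"

```text
clock: 15.72
tcp_pos: [487.8, 169.4, 50.3]
eef_rot: [[0.991, 0.131, 0.001], [0.131, -0.991, -0.0], [0.001, 0.0, -1.0]]
contact_force: [-3.4, 0.1, 8.1]
opening: 0.3
finger_force: 3.9
```

Emit:
jog_arm:
  series: "0 0 0 -0.005 0 0 0;0 0 0 -0.02 0 0 0;0 0 0 -0.035 0 0 0;0 0 0 -0.035 0 0 0;0 -0.03 0 -0.02 0 0 0;0 -0.04 0 0 0 0 0;0 -0.04 0 0 0 0 0;0 0 0 0 0 0 0"

```text
clock: 16.38
tcp_pos: [372.4, 154.1, 162.8]
eef_rot: [[0.991, 0.133, -0.004], [0.133, -0.991, -0.001], [-0.004, 0.0, -1.0]]
contact_force: [0.0, -0.1, 0.5]
opening: 0.3
finger_force: 0.0
```

```bash
python3 - <<'E'
from h import *
np.set_printoptions(precision=1,suppress=True)
p=env.snapshot('scene');t=env.snapshot('top');w=env.snapshot('wrist')
for n,z in dict(peg_top=88,tab_top=112,press_point=50).items():
  for k,q,f in(('s',p,at_z),('t',t,at_z),('w',w,w_at_z)):
    for m in env.mark_of(q,n)[:1]:
      X=f(q,m['xy'],z);d=X[:2]-A-[-.5,2];print(n,k,round(m['confidence'],2),X,(np.arctan2(d[1],d[0])-.132-np.radians(126)).round(3) if n=='peg_top' else '')
a=cv2.resize(p['frame'][190:300,190:350,::-1],(800,550),interpolation=cv2.INTER_CUBIC)
cv2.imwrite('pics/c3.png',a);st=env.state();print(st['tcp_pos'],st['contact_force'],st['clock'])
E
```

```text
peg_top s 0.63 [501.3 239.5  88. ] 0.499
peg_top t 0.63 [502.4 235.1  88. ] 0.559
peg_top w 0.67 [502.1 234.8  88. ] 0.564
tab_top s 0.97 [491.1 128.5 112. ] 
tab_top t 0.64 [503.7 131.8 112. ] 
tab_top w 0.57 [491.2 133.9 112. ] 
press_point t 0.57 [489.9 165.5  50. ] 
press_point w 0.75 [488.9 174.   50. ] 
[378.9 155.  163.8] [0.1 1.  0.2] 16.9833
```

View pics/c3.png

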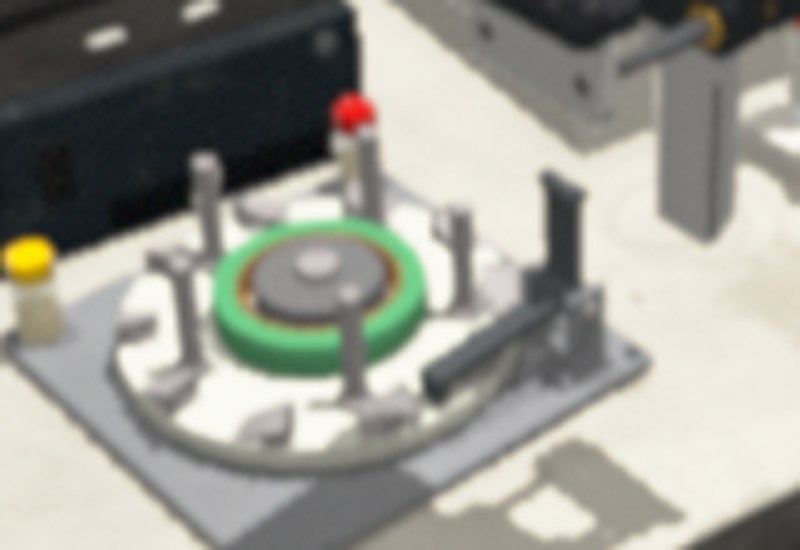

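The tab is upright at about (563,220), and the arm lies down with its nose at (432,385), as it did at the start. The wheel is one notch back at about 0.54, and the robot is clear.

```bash
python3 -c "
from rig import env
print(env.close_job())"
```

```text
the job is handed in; nothing more can be done
None
```

I handed the job in with the wheel one notch back (about 0.54 rad) and the pawl pressed down between the teeth to its stop. The arm was clear of everything and the clock read about 17 s; the hand-in returned no verdict.

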